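Run down the loose wing nut on a battery hold-down

TASK

The hold-down of the battery has worked loose: with the fingertips, push the wings of the wing nut at the red-capped (positive) end round clockwise, stroke after stroke, until the nut is fully down on its washer and finger-tight. Push gently and do not pinch the nut or its bolt or force the nut past snug; keep off the red and black terminal caps and the other wing nut, which is already tight, leave the wrench, can and jar beside it where they are, and finish with the hand clear.

Things in the scene. Friction and masses are not known exactly. Their poses are not given: they have to be found in the camera images.
- battery: Small 12 V battery, 199 x 133 mm, black case, grey lid with its top 158 mm above the bench, in a dark steel tray fixed to the bench, drawn at any yaw. Origin on the bench under its centre; x along the long side to the red-capped end, y to the side with both terminal caps, z up. A black vent strip (120 x 22 mm) on the lid at y = -40 mm is 167 mm high. Only bolts, nuts and caps stand higher.
- hold_down (a point): Middle of the hold-down bar's upper face, 162 mm above the bench. Dark flat steel bar, 264 x 30 x 4 mm, along battery x across the lid and past both ends, with stiffening lips up to 170 mm high between x = -75 and 75 mm. At x = +116 and -116 mm an upright bolt comes up through it, with a steel washer (26 mm across, top at 164.5 mm) and a brass wing nut on it. Axes as the battery.
- bolt_axis (a point): Fixed point on the axis of the loose nut's bolt at the top of its washer, battery (116, 0, 164.5) mm; axes as the battery. The bolt is 10 mm thick and ends 194 mm above the bench.
- wing_nut (a joint): Turn still to go on the loose nut, rad: 0 is snug, it starts 6 to 11 up and falls as the nut is turned clockwise seen from above. 1.5 mm climb a turn. Light friction (1 N at a wing); it stays where it is left. At 0 it stops and stays 0: pushed on, only the wings give, springily, about 0.1 rad per 3 N, and spring back. It cannot be lifted or tilted.
- wing_tip (a point): Centre of one wing's lobe, 20.5 mm out from the bolt axis, 18.5 mm above the nut's underside; x points outward along this wing, z up. Two opposite wings, 5 mm thick, reaching 29 mm from the axis; lobes 17 mm across, 10 to 27 mm above the underside. The boss between is 21 mm across, 12 mm high. At snug this wing points 1.4 rad clockwise (from above) of battery x.
- tight_nut: The same brass wing nut at the other end of the bar (battery x = -116 mm), already tight. Origin: centre of its underside. Not to be touched.
- red_cap: Red plastic cap on the positive terminal, 30 x 30 mm, 24 mm high. Origin: centre of its underside, on the lid at battery (80, 46, 158) mm, so that its nearest corner is 37 mm from the loose nut's bolt axis. Not to be touched.
- black_cap: Black plastic cap on the negative terminal, same size, at battery (-80, 46, 158) mm. Origin: centre of its underside. Not to be touched.
- wrench: Loose steel wrench, 170 mm long, lying on the bench beside the battery; origin under its middle. Bystander.
- spray_can: Loose blue spray can, 52 mm across and 135 mm high, upright on the bench beside the battery; origin: centre of its underside. Bystander.
- grease_jar: Loose jar with a red cap, 56 mm across and 60 mm high, upright on the bench beside the battery; origin: centre of its underside. Bystander.

How it is judged:
By the outcome, as a careful person would: the job done as asked, in the order asked, and still so for the second after the job is handed in, with the robot touching nothing.
It also fails if it takes over 67 s, if anything falls off the work surface, if the arm or the gripper's body presses on something with over 40 N, if the wrist force passes 120 N, or if a joint passes its speed limit or range.

ROBOT

A 6-joint arm with a two-finger parallel gripper is mounted at the origin on the work surface. World frame = base frame: x ahead of the robot, y to its left, z up, the work surface at z = 0. Lengths are in m, angles in rad, forces in N, time in s.
With the tool pointing down it reaches from about 0.35 to 0.8 m from the base axis. Payload 7.3 kg.
Tool frame: the origin (TCP) lies at the very end of the fingers, on their centre line; the grasp point (between the pads) lies 19 mm behind it; z points along the fingers, y is the direction in which the jaws open and shut (so a half turn about z gives the same grasp; the last joint's range is limited). The gripper opens to 85 mm and grips with 20 to 120 N. Pads are 22 mm wide; open, the fingers measure 114 mm over their backs; the gripper's body (76 mm by 85 mm) begins 54 mm behind the grasp point. The pads swing forward as they close: fully open they stand 13 mm farther back than shut.
Start: joints at [-1.363, 0.342, 1.524, -0, 1.275, -0.146], TCP at [0.182, -0.492, 0.207] pointing down, gripper open.
Joint ranges: [-2.53, 2.53], [-0.77, 2.02], [0.04, 2.7], [-1, 4.14], [0.28, 2.66], [-3.11, 3.11]. Speed limits (rad/s): [2.57, 2.57, 3.14, 3.14, 3.14, 3.14].

INTERFACE

Orientations are given as a rotation vector (axis times angle).
In Python, from workcell import env gives the robot as it stands.
- The arm moves only by the tool servo_tool, never from a script. Its argument "series" is a list of rows, each an object of numbers: "x", "y", "z": the shift along the tool's x, y, z in m; "twist": the turn about the tool's z in degrees; "hand": the closure, from -1 (fully open) to 1 (shut). In form: [{"x": .., "y": .., "z": .., "twist": .., "hand": ..}, ...]. A call has 1 to 10 rows; each row shifts and turns the pose as measured when the row begins, along the tool's axes as they then stand; what a row does not reach is not made up. A row lasts 1/10 s, in which the tool goes at most 50 mm and 8.59 degrees, less where a joint would pass 70% of its speed; a pose out of reach is approached as far as the arm can. A call is refused whole if a number of a shift passes 0.05 or a number of a turn 8.59, either way. A call with a gripper value outside its range is refused whole. The fingers move at their own pace and stop on an object; the grip force is fixed at half the most. Time passes only in rows, so rows that do not move let the fingers close. It gives the time, the measured TCP pose, the force and the opening at its end, in the units of the state.
- env.observe(): the state, without advancing time (a new reading comes with each control period).
- env.read_camera(name): name is "scene" or "top"; returns (picture, depth): 480x640x3 uint8, blue, green, red; 480x640 float32, m along the optical axis (not along the pixel's ray), 0 where there is no reading.
- env.calibration(name): a dict with "K" (3x3 intrinsics, pixels), "xyz" and "rotation" of the camera in the world. Camera axes: x right, y up, looking along -z (the intrinsics and any distortion apply to the point x, -y, -z); pixel columns grow to the right and rows downward; lengths in m; the calibration is good to about 2 mm. A picture is of the moment at which its call begins. calibration takes no time and is no camera call.
- env.close_job(): hands the job in, once; it reports no verdict.
The state is a dict: "time_s": time; "joint_pos": joint angles; "joint_velocities": joint speeds; "tau": joint torques, N m; "eef_pos": TCP position; "tcp_rot": TCP orientation; "contact_force": force on the tool from outside, world axes, zero at the start; "wrist_torque": the same for the moment, N m; "finger_gap": finger opening in m.
Only numpy, scipy, OpenCV 4.12 (cv2) and the standard library are available. Lean on these libraries where they do the work, as an engineer would, in place of code of your own. Each camera call takes 0.05 s, during which the arm holds its last target.

## Working session

There is one attempt and no reset: what is moved stays moved. The work goes in short steps, Python scripts to look and compute and a tool call to move; the robot and the scene stay as the last step left them, time stands still between calls to the robot, and variables do not carry over. Pictures are saved under pics/ and viewed, and the job is handed in when it is done.

Besides the shell and the picture viewer there is one more tool, called after "Emit:" by a JSON object that holds its "api" and its "payload". servo_tool: Moves the arm, as the interface text tells. Its arguments: {"type":"object","properties":{"series":{"type":"array"}},"required":["series"]}

```bash
ls; mkdir -p pics
python3 - <<'E'
from workcell import env
import cv2,numpy as np
o=env.observe()
for k,v in o.items(): print(k,np.round(v,4))
for n in("scene","top"):
    im,d=env.read_camera(n); cv2.imwrite(f"pics/{n}0.png",im); np.save(f"{n}0_d.npy",d)
    c=env.calibration(n); print(n,{k:np.round(v,4).tolist() for k,v in c.items()})
E
```

```text
pics
time_s 0.0
joint_pos [-1.363   0.3427  1.525   0.      1.2754 -0.146 ]
joint_velocities [-0.0007  0.0004 -0.0003  0.0003  0.0003  0.0009]
tau [-6.00000e-04 -4.33675e+01 -2.46023e+01 -2.00000e-04  7.80000e-03
  0.00000e+00]
eef_pos [ 0.1818 -0.492   0.2065]
tcp_rot [-3.091e+00 -5.526e-01  1.000e-04]
contact_force [-0.4717  0.1003  0.2658]
wrist_torque [-0.0478  0.0115  0.0164]
finger_gap 0.0855
scene {'K': [[468.604, 0.0, 319.1083], [0.0, 468.604, 239.0542], [0.0, 0.0, 1.0]], 'xyz': [0.9887, -0.2658, 0.5296], 'rotation': [0.8294, 0.4463, 0.9287]}
top {'K': [[442.1045, 0.0, 320.1207], [0.0, 442.1045, 242.0724], [0.0, 0.0, 1.0]], 'xyz': [0.4139, 0.0018, 0.8298], 'rotation': [0.1761, -0.1305, -1.5537]}
```

View pics/scene0.png

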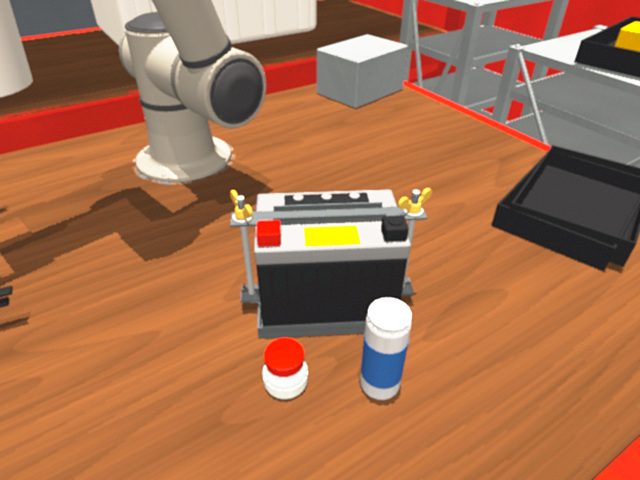

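View pics/top0.png

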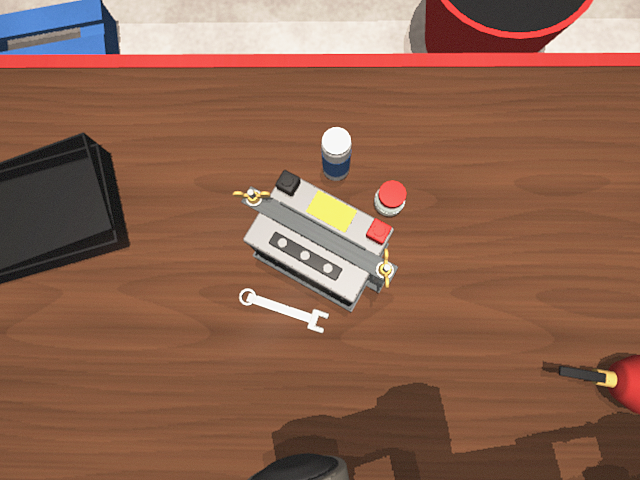

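The top view (up = +x, right = −y) shows the loose nut at about (386,268) next to the red cap (379,231). The tight nut is at (252,196) and the black cap at (288,182). The wrench is on the robot side of the battery; the can and jar are on the far side.

```bash
cat > h.py <<'E'
from workcell import env
import cv2,numpy as np
from scipy.spatial.transform import Rotation as R
def ray(n,u,v):
    c=env.calibration(n);K=np.array(c["K"]);M=R.from_rotvec(c["rotation"]).as_matrix()
    d=np.array([(u-K[0,2])/K[0,0],-(v-K[1,2])/K[1,1],-1.0]);return np.array(c["xyz"]),M@d
def onz(n,u,v,z):
    o,d=ray(n,u,v);return o+d*(z-o[2])/d[2]
def proj(n,P):
    c=env.calibration(n);K=np.array(c["K"]);M=R.from_rotvec(c["rotation"]).as_matrix()
    q=M.T@(np.array(P)-c["xyz"]);return K[0,0]*q[0]/-q[2]+K[0,2],K[1,1]*-q[1]/-q[2]+K[1,2]
def two(a,b):
    o1,d1=ray(*a);o2,d2=ray(*b)
    s=np.linalg.lstsq(np.c_[d1,-d2],o2-o1,rcond=None)[0]
    p,q=o1+s[0]*d1,o2+s[1]*d2;return (p+q)/2,np.linalg.norm(p-q)
def brass(im):
    h=cv2.cvtColor(im,cv2.COLOR_BGR2HSV);return cv2.inRange(h,(15,90,90),(32,255,255))
E
python3 - <<'E'
from h import *
for n,b in (("top",[(210,130,320,260),(340,210,440,310)]),("scene",[(200,170,300,260),(380,170,450,260)])):
    im=cv2.imread(f"pics/{n}0.png")
    for i,(a,c,e,f) in enumerate(b):
        s=8 if i<9 else 6
        cv2.imwrite(f"pics/{n}0_z{i}.png",cv2.resize(im[c:f,a:e],None,fx=6,fy=6,interpolation=cv2.INTER_NEAREST))
    m=brass(im);k,l,st,ce=cv2.connectedComponentsWithStats(m)
    for j in range(1,k):
        if st[j][4]>5: print(n,st[j],ce[j])
    h=cv2.cvtColor(im,cv2.COLOR_BGR2HSV);m=cv2.inRange(h,(0,180,100),(5,255,255))|cv2.inRange(h,(175,180,100),(180,255,255))
    k,l,st,ce=cv2.connectedComponentsWithStats(m)
    for j in range(1,k):
        if 100<st[j][4]<2000: print(n,"red",st[j],ce[j])
E
```

```text
top [232 191  38  13 228] [251.49122807 195.5       ]
top [ 306  191   51   41 1102] [331.03720508 210.96642468]
top [379 249  13  39 179] [384.89944134 268.55865922]
top [592 369  25  19 262] [606.91984733 378.20610687]
top red [440   0 152  39 487] [519.6201232   22.28952772]
top red [428  52 109   2 184] [484.0923913  52.5923913]
top red [541  53  99  11 255] [602.33333333  55.45098039]
top red [  0  54 118  14 578] [49.80795848 61.10207612]
top red [116  54 172   4 186] [198.24731183  55.05913978]
top red [289  54 125   2 168] [354.86904762  54.45833333]
top red [541  61  99   6 139] [589.12230216  64.61870504]
top red [213  65 282   2 300] [358.06        65.93666667]
top red [615 358  25  55 756] [630.15873016 384.01719577]
scene [614  21  26  31 601] [628.921797    36.86023295]
scene [398 187  35  26 419] [414.87828162 201.04534606]
scene [229 189  24  30 332] [239.74698795 206.05722892]
scene [ 304  226   56   21 1027] [330.9902629  235.55988315]
scene red [353   0  50  16 417] [384.92326139   4.85371703]
scene red [ 417    0   49   31 1010] [439.88217822  15.72475248]
scene red [ 494    0   59   39 1398] [525.17739628  18.37195994]
scene red [ 559    0   81   36 1942] [596.66477858  13.56333677]
scene red [ 21  28  79  13 222] [57.7972973  33.66216216]
scene red [404  51 147 101 930] [468.20107527 108.87956989]
scene red [421  54  25  25 401] [430.90773067  66.58104738]
scene red [ 263   57   53   37 1374] [289.98471616  74.48689956]
scene red [485  60  20  13 152] [495.875       66.03289474]
scene red [507 101  16  19 198] [514.77777778 109.83838384]
scene red [257 220  24  26 564] [268.44858156 232.7251773 ]
scene red [ 264  337   40   39 1182] [283.71827411 356.51269036]
scene red [ 594  436   46   44 1052] [623.70152091 464.6986692 ]
```

View pics/top0_z1.png

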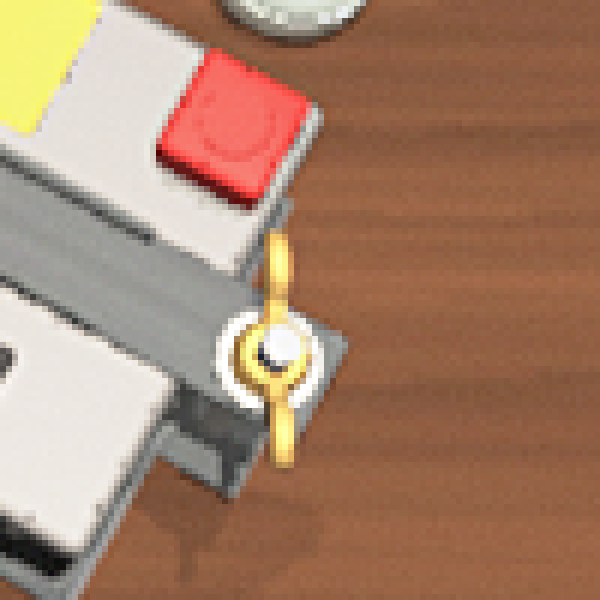

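View pics/top0_z0.png

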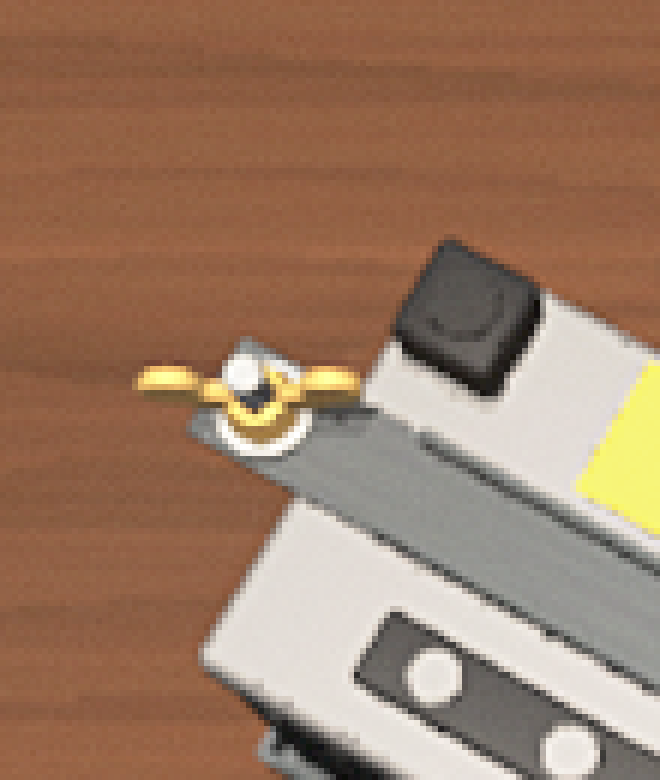

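View pics/scene0_z0.png

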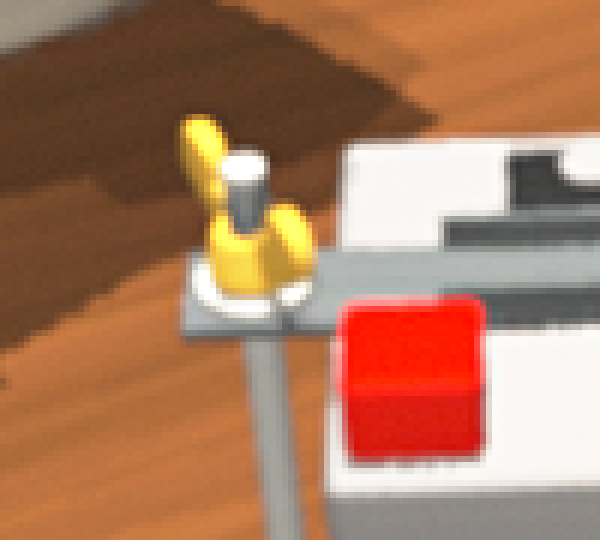

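View pics/scene0_z1.png

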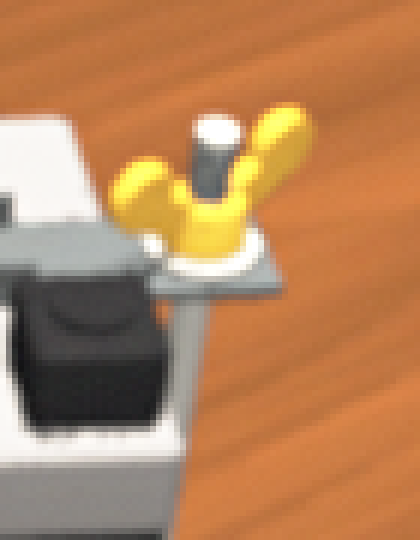

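Run:
```python
from h import *
L=onz("top",386.6,267.2,.194);T=onz("top",250.2,192.2,.194)
print("top z:",L,T,np.linalg.norm(L-T))
L2,e=two(("top",386.6,267.2),("scene",240.2,196.4));print(L2,e)
T2,e=two(("top",250.2,192.2),("scene",416,191.5));print(T2,e, np.linalg.norm(L2-T2))
print("scene z",onz("scene",240.2,196.4,.194),onz("scene",416,191.5,.194))
yaw=np.arctan2(*(L-T)[[1,0]]);print("yaw",yaw)
x=np.array([np.cos(yaw),np.sin(yaw)]);y=np.array([-x[1],x[0]])
for nm,uv in(("red",(379,231)),("blk",(288,182))): 
  p=onz("top",*uv,.182)[:2]-(L+T)[:2]/2; print(nm,p@x,p@y)
# wing tips outer ends (top) z~.185
z=.164+.0185+.002
a=onz("top",386.5,249,z);b=onz("top",387.3,287.5,z)
print(a,b,np.linalg.norm(a-b),"angle",np.arctan2(*(a-b)[[1,0]]), "mid",(a+b)/2)
for n,c,zz in(("wr",(284,310),0),("can",(337,135),.135),("jar",(392,190),.06)):print(n,onz("top",*c,zz))
```

```text
top z: [ 0.50365944 -0.07528204  0.194     ] [0.61549875 0.12779498 0.194     ] 0.23183681789533397
[ 0.50359894 -0.07382202  0.19754828] 0.002236213318180023
[0.61559931 0.12838231 0.19606554] 0.002363304398840556 0.23115551582593982
scene z [ 0.49895754 -0.07077218  0.194     ] [0.6134949 0.132208  0.194    ]
yaw -2.0741949327473312
red 0.08087947573298021 0.04484313373135765
blk -0.07732230964004291 0.044644251445901804
[ 0.53211495 -0.07668983  0.1845    ] [ 0.47527649 -0.07700563  0.1845    ] 0.05683932892895132 angle 0.005556024536307277 mid [ 0.50369572 -0.07684773  0.1845    ]
wr [0.44871325 0.09265493 0.        ]
can [ 0.73528256 -0.00267943  0.135     ]
jar [ 0.66353584 -0.10336146  0.06      ]
```

Bolt axis is at about (0.503, −0.0745), battery yaw about −2.074. The wing line is at about 0.005 rad world, so the turn still to go is 6.62 or 9.76 rad. My plan is to straddle the nut with a fixed gap of about 30 mm, so nothing is pinched, and twist the tool.

Emit:
{"api": "servo_tool", "payload": {"series": [{"z": -0.04, "hand": 0.3}, {"z": -0.03, "hand": 0.3}, {"x": 0.04, "y": -0.025, "hand": 0.3}, {"x": 0.04, "y": -0.025, "hand": 0.3}, {"x": 0.04, "y": -0.025, "hand": 0.3}, {"x": 0.04, "y": -0.025, "hand": 0.3}, {"x": 0.04, "y": -0.025, "hand": 0.3}, {"x": 0.04, "y": -0.025, "hand": 0.3}, {"x": 0.04, "y": -0.025, "hand": 0.3}, {"x": 0.04, "y": -0.025, "hand": 0.3}]}}

```text
validation failed for argument at $.se...
```

Emit:
{"api": "servo_tool", "payload": {"series": [{"x": 0, "y": 0, "z": -0.04, "twist": 0, "hand": 0.3}, {"x": 0, "y": 0, "z": -0.03, "twist": 0, "hand": 0.3}, {"x": 0.04, "y": -0.025, "z": 0, "twist": 0, "hand": 0.3}, {"x": 0.04, "y": -0.025, "z": 0, "twist": 0, "hand": 0.3}, {"x": 0.04, "y": -0.025, "z": 0, "twist": 0, "hand": 0.3}, {"x": 0.04, "y": -0.025, "z": 0, "twist": 0, "hand": 0.3}]}}

```text
time_s: 0.7
eef_pos: [0.2973, -0.3417, 0.2764]
tcp_rot: [-3.088, -0.536, 0.001]
contact_force: [0.3, -0.4, -0.2]
finger_gap: 0.0301
```

Emit:
{"api": "servo_tool", "payload": {"series": [{"x": 0.04, "y": -0.026, "z": 0, "twist": 0, "hand": 0.3}, {"x": 0.04, "y": -0.026, "z": 0, "twist": 0, "hand": 0.3}, {"x": 0.04, "y": -0.026, "z": 0, "twist": 0, "hand": 0.3}, {"x": 0.04, "y": -0.026, "z": 0, "twist": 0, "hand": 0.3}, {"x": 0.04, "y": -0.026, "z": 0, "twist": 0, "hand": 0.3}, {"x": 0.04, "y": -0.026, "z": 0, "twist": 0, "hand": 0.3}, {"x": 0.04, "y": -0.026, "z": 0, "twist": 0, "hand": 0.3}, {"x": 0, "y": 0, "z": 0, "twist": -8, "hand": 0.3}, {"x": 0, "y": 0, "z": 0, "twist": -8, "hand": 0.3}, {"x": 0, "y": 0, "z": 0, "twist": -8, "hand": 0.3}]}}

```text
time_s: 1.7
eef_pos: [0.5072, -0.0558, 0.2747]
tcp_rot: [-2.893, -1.193, 0.003]
contact_force: [-0.3, -0.0, 0.0]
finger_gap: 0.0297
```

Emit:
{"api": "servo_tool", "payload": {"series": [{"x": 0, "y": 0, "z": 0, "twist": -8.5, "hand": 0.3}, {"x": 0, "y": 0, "z": 0, "twist": -8.5, "hand": 0.3}, {"x": 0, "y": 0, "z": 0, "twist": -8.5, "hand": 0.3}, {"x": 0, "y": 0, "z": 0, "twist": -8.5, "hand": 0.3}, {"x": 0, "y": 0, "z": 0, "twist": -8.5, "hand": 0.3}, {"x": 0, "y": 0, "z": 0, "twist": -8.5, "hand": 0.3}, {"x": 0, "y": 0, "z": 0, "twist": -8.5, "hand": 0.3}, {"x": 0, "y": 0, "z": 0, "twist": -8.5, "hand": 0.3}, {"x": 0, "y": 0, "z": 0, "twist": -8.5, "hand": 0.3}, {"x": 0, "y": 0, "z": 0, "twist": -8.5, "hand": 0.3}]}}

```text
time_s: 2.7
eef_pos: [0.5049, -0.0542, 0.2699]
tcp_rot: [-1.302, -2.836, -0.008]
contact_force: [-0.0, -0.5, -0.3]
finger_gap: 0.0296
```

```bash
cat >> h.py <<'E'
B=np.array([0.503,-0.0745])
def st(show=True,z=None):
    o=env.observe();M=R.from_rotvec(o["tcp_rot"]).as_matrix();p=np.array(o["eef_pos"])
    psi=np.arctan2(M[1,0],M[0,0])
    d=M.T@np.r_[B-p[:2],0]
    print("t",round(o["time_s"],2),"p",p.round(4),"psi",round(psi,4),"j6",round(o["joint_pos"][5],3),"tilt",M[:2,2].round(4),"gap",round(o["finger_gap"],4),"F",np.round(o["contact_force"],2),"T",np.round(o["wrist_torque"],3),"move tool xy",(d[:2]*1000).round(1))
def snap(name,n,box,s=6):
    im,d=env.read_camera(n);a,c,e,f=box
    cv2.imwrite(f"pics/{name}.png",cv2.resize(im[c:f,a:e],None,fx=s,fy=s,interpolation=cv2.INTER_NEAREST));cv2.imwrite(f"pics/{name}_full.png",im);return im
E
python3 - <<'E'
from h import *
st();snap("hov_s","scene",(180,120,310,220));snap("hov_t","top",(340,210,440,310));st()
p=env.observe()["eef_pos"];print(proj("top",p),proj("scene",p))
E
```

```text
t 2.7 p [ 0.5049 -0.0542  0.2699] psi 2.2808 j6 -0.975 tilt [-0.017   0.0137] gap 0.0296 F [-0.02 -0.49 -0.33] T [ 0.044  0.005 -0.005] move tool xy [-14.1 -14.7]
t 2.8 p [ 0.505  -0.0542  0.27  ] psi 2.276 j6 -0.97 tilt [-0.0168  0.0136] gap 0.03 F [0.57 0.36 0.36] T [ 0.012  0.009 -0.011] move tool xy [-14.1 -14.6]
(np.float64(377.1713877501733), np.float64(257.75555312679467)) (np.float64(248.55614758695634), np.float64(142.0412507837953))
```

Emit:
{"api": "servo_tool", "payload": {"series": [{"x": -0.014, "y": -0.0147, "z": 0, "twist": 0, "hand": 0.3}]}}

```text
time_s: 2.9
eef_pos: [0.5028, -0.0731, 0.2696]
tcp_rot: [-1.311, -2.831, -0.009]
contact_force: [-0.3, -0.2, -0.2]
finger_gap: 0.0298
```

```bash
python3 -c "
from h import *
st()"
```

```text
t 2.9 p [ 0.5028 -0.0731  0.2696] psi 2.274 j6 -1.006 tilt [-0.0172  0.0145] gap 0.0298 F [-0.29 -0.2  -0.17] T [-0.071 -0.012 -0.015] move tool xy [-1.2 -0.8]
```

Emit:
{"api": "servo_tool", "payload": {"series": [{"x": 0, "y": 0, "z": 0, "twist": 0, "hand": 0.3}, {"x": 0, "y": 0, "z": 0, "twist": 0, "hand": 0.3}, {"x": 0, "y": 0, "z": 0, "twist": 0, "hand": 0.3}, {"x": 0, "y": 0, "z": 0, "twist": 0, "hand": 0.3}]}}

```text
time_s: 3.3
eef_pos: [0.5025, -0.0736, 0.269]
tcp_rot: [-1.328, -2.822, -0.009]
contact_force: [-0.6, -0.8, 0.1]
finger_gap: 0.0296
```

```bash
python3 -c "
from h import *
st()"
```

```text
t 3.3 p [ 0.5025 -0.0736  0.269 ] psi 2.262 j6 -0.995 tilt [-0.0185  0.015 ] gap 0.0296 F [-0.62 -0.81  0.07] T [ 0.003 -0.002  0.018] move tool xy [-1.1 -0.2]
```

View pics/hov_s.png

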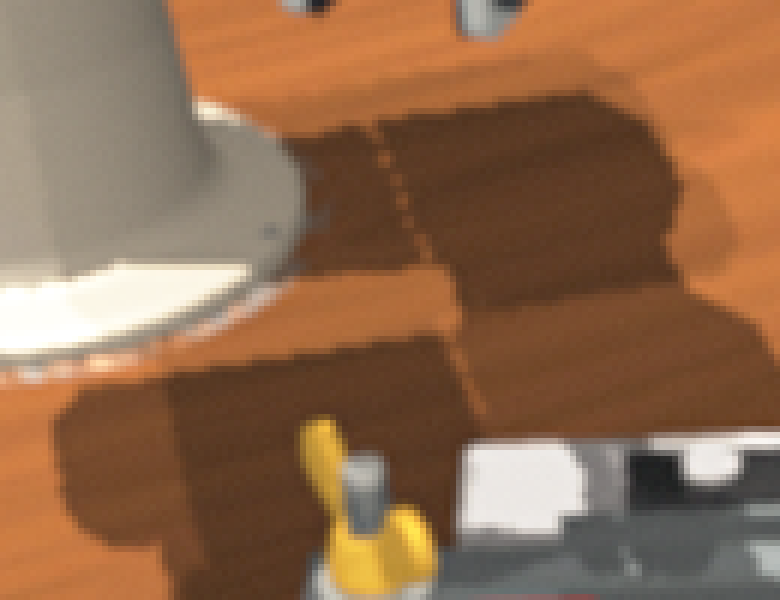

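View pics/hov_t_full.png

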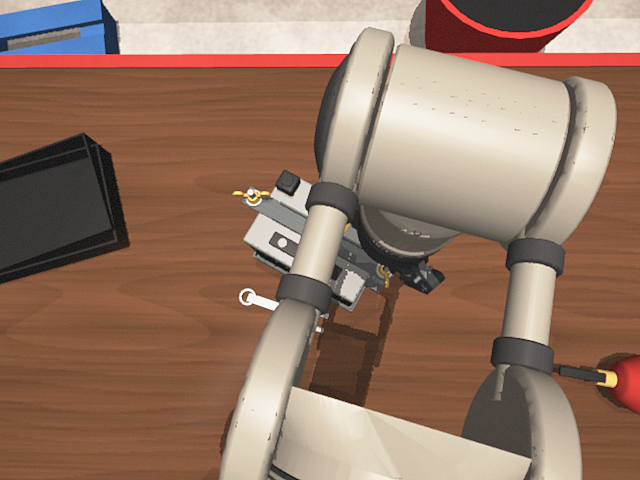

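Run:
```python
from h import *
o=env.observe();p=np.array(o["eef_pos"]);M=R.from_rotvec(o["tcp_rot"]).as_matrix()
for b in(0,.01,.02,.03):
  print(b,[np.round(proj("scene",p+M@np.array([x,y,-b])),1).tolist() for x in(-.011,.011) for y in(-.015,.015)])
snap("hov2","scene",(190,60,310,160),6);st()
print([np.round(proj("scene",[*B,z])).tolist() for z in(.164,.194)])
```

```text
0 [[217.7, 148.3], [240.7, 152.1], [226.0, 140.0], [248.4, 143.6]]
0.01 [[216.6, 140.7], [239.8, 144.5], [225.0, 132.6], [247.6, 136.1]]
0.02 [[215.4, 133.0], [238.9, 136.6], [223.9, 124.9], [246.8, 128.4]]
0.03 [[214.2, 125.0], [238.0, 128.6], [222.8, 117.1], [246.0, 120.5]]
t 3.35 p [ 0.5025 -0.0735  0.269 ] psi 2.2623 j6 -0.995 tilt [-0.0185  0.015 ] gap 0.0296 F [ 0.31 -0.79 -0.25] T [ 0.028  0.012 -0.009] move tool xy [-1.1 -0.2]
[[241.0, 217.0], [239.0, 199.0]]
```

View pics/hov2.png

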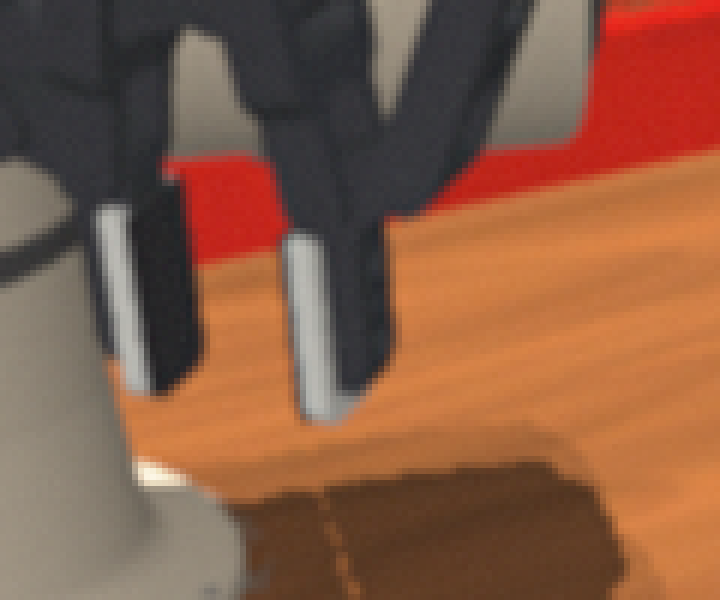

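Run:
```python
from h import *
im,d=env.read_camera("scene")
c=env.calibration("scene");M=R.from_rotvec(c["rotation"]).as_matrix()
def p3(u,v):
    o,r=ray("scene",u,v);return o+r*d[v,u]
for u,v in((214,124),(211,110),(217,122),(242,127),(240,110),(246,126),(240,196),(268,228)):print(u,v,round(float(d[v,u]),4),p3(u,v).round(4))
st()
```

```text
214 124 0.5417 [ 0.4964 -0.0914  0.299 ]
211 110 0.5311 [ 0.4959 -0.0924  0.316 ]
217 122 0.5418 [ 0.497  -0.0877  0.3009]
242 127 0.532 [ 0.5243 -0.0689  0.3007]
240 110 0.5178 [ 0.5257 -0.0698  0.3216]
246 126 0.5332 [ 0.5251 -0.0643  0.3011]
240 196 0.6117 [ 0.5002 -0.0715  0.1955]
268 228 0.5768 [ 0.5673 -0.0667  0.1838]
t 3.4 p [ 0.5025 -0.0736  0.269 ] psi 2.2627 j6 -0.995 tilt [-0.0184  0.0149] gap 0.0298 F [ 0.28  0.74 -0.29] T [0.008 0.011 0.036] move tool xy [-1.  -0.2]
```

Emit:
{"api": "servo_tool", "payload": {"series": [{"x": -0.001, "y": 0, "z": 0, "twist": -8.5, "hand": 0.3}, {"x": 0, "y": 0, "z": 0, "twist": -8.5, "hand": 0.3}, {"x": 0, "y": 0, "z": 0.015, "twist": -8.5, "hand": 0.3}, {"x": 0, "y": 0, "z": 0.02, "twist": -8.5, "hand": 0.3}, {"x": 0, "y": 0, "z": 0.03, "twist": -2, "hand": 0.3}]}}

```text
time_s: 3.9
eef_pos: [0.505, -0.0729, 0.2067]
tcp_rot: [-0.367, -3.11, -0.017]
contact_force: [-0.3, -0.1, -0.2]
finger_gap: 0.03
```

```bash
sed -i 's/^B=.*/B=np.array([0.5015,-0.073])/' h.py
python3 - <<'E'
from h import *
st();snap("low1","scene",(190,120,310,220),6)
E
```

```text
t 3.9 p [ 0.505  -0.0729  0.2067] psi 2.9069 j6 -1.638 tilt [-0.0083  0.012 ] gap 0.03 F [-0.26 -0.11 -0.22] T [ 0.026 -0.054 -0.092] move tool xy [ 3.4 -0.9]
```

View pics/low1.png

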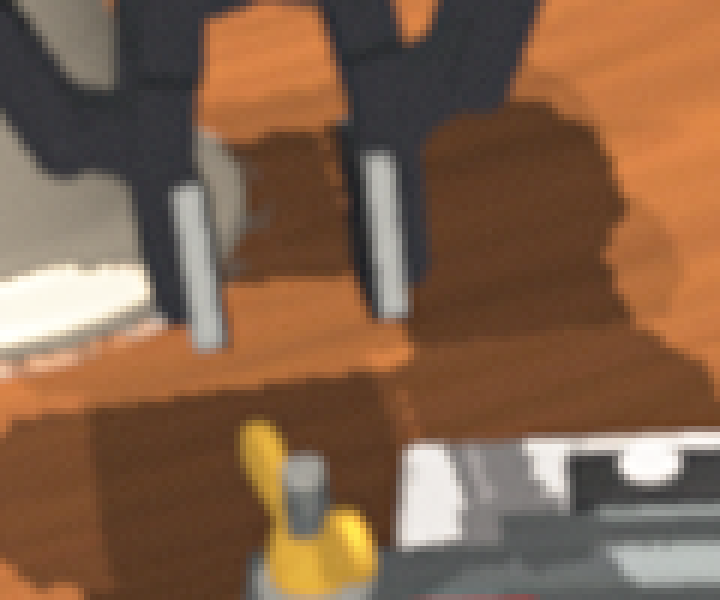

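Emit:
{"api": "servo_tool", "payload": {"series": [{"x": 0.0032, "y": -0.001, "z": 0.012, "twist": 0, "hand": 0.3}, {"x": 0, "y": 0, "z": 0.012, "twist": 0, "hand": 0.3}, {"x": 0, "y": 0, "z": 0.006, "twist": 0, "hand": 0.3}]}}

```text
time_s: 4.25
eef_pos: [0.4975, -0.0709, 0.1704]
tcp_rot: [-0.371, -3.098, -0.021]
contact_force: [-1.1, -0.0, 0.5]
finger_gap: 0.0301
```

Run:
```python
from h import *
st();snap("low2","scene",(190,140,310,240),6)
im,d=env.read_camera("scene")
st()
for u,v in((224,188),(226,190),(255,184),(256,186)):
    o,r=ray("scene",u,v);print(u,v,(o+r*d[v,u]).round(4))
```

```text
t 4.25 p [ 0.4975 -0.0709  0.1704] psi 2.9034 j6 -1.637 tilt [-0.0201  0.0158] gap 0.0301 F [-1.12 -0.    0.47] T [-0.027 -0.026  0.065] move tool xy [-4.4 -1.1]
t 4.35 p [ 0.4975 -0.071   0.1705] psi 2.9039 j6 -1.637 tilt [-0.0202  0.0158] gap 0.0297 F [-0.23 -0.16  0.88] T [ 0.039  0.009 -0.032] move tool xy [-4.3 -1. ]
224 188 [ 0.5052 -0.0933  0.2177]
226 190 [ 0.5057 -0.0913  0.2144]
255 184 [ 0.5112 -0.0536  0.2136]
256 186 [ 0.5128 -0.0532  0.2113]
```

View pics/low2.png

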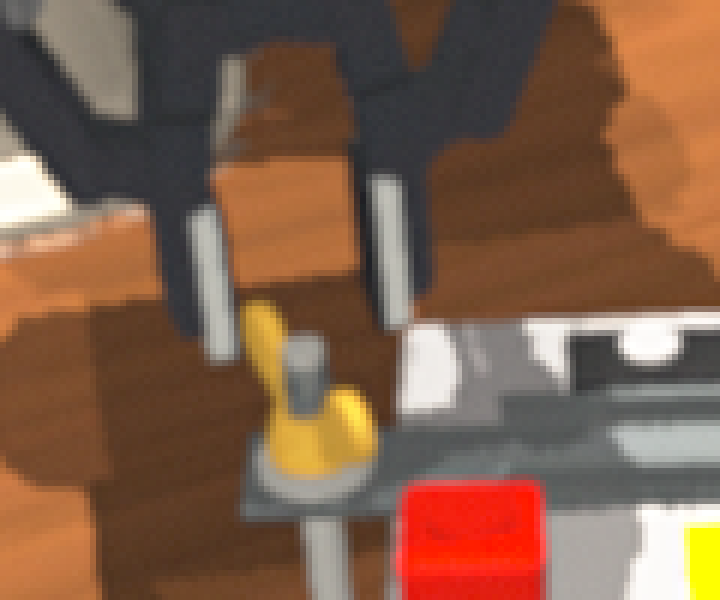

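Emit:
{"api": "servo_tool", "payload": {"series": [{"x": -0.003, "y": -0.001, "z": 0.004, "twist": 0, "hand": 0.3}, {"x": 0, "y": 0, "z": 0, "twist": 0, "hand": 0.3}]}}

```text
time_s: 4.55
eef_pos: [0.5013, -0.0728, 0.1676]
tcp_rot: [-0.371, -3.1, -0.02]
contact_force: [-0.8, -0.3, -0.0]
finger_gap: 0.0301
```

Run:
```python
from h import *
st()
```

```text
t 4.55 p [ 0.5013 -0.0728  0.1676] psi 2.9034 j6 -1.638 tilt [-0.018   0.0151] gap 0.0301 F [-0.76 -0.32 -0.  ] T [ 0.019 -0.009  0.014] move tool xy [-0.3 -0.1]
```

Centred. Next, a twist test at this height to see whether the tips reach down to the reported TCP.

Emit:
{"api": "servo_tool", "payload": {"series": [{"x": 0, "y": 0, "z": 0, "twist": 8, "hand": 0.3}, {"x": 0, "y": 0, "z": 0, "twist": 8, "hand": 0.3}, {"x": 0, "y": 0, "z": 0, "twist": 8, "hand": 0.3}, {"x": 0, "y": 0, "z": 0, "twist": 8, "hand": 0.3}, {"x": 0, "y": 0, "z": 0, "twist": 8, "hand": 0.3}, {"x": 0, "y": 0, "z": 0, "twist": 8, "hand": 0.3}]}}

```text
time_s: 5.15
eef_pos: [0.5037, -0.0737, 0.1711]
tcp_rot: [-1.645, -2.656, -0.008]
contact_force: [0.6, 0.0, 0.1]
finger_gap: 0.03
```

Run:
```python
from h import *
st();snap("tw1","scene",(190,140,310,240),6)
```

```text
t 5.15 p [ 0.5037 -0.0737  0.1711] psi 2.0328 j6 -0.768 tilt [-0.0121  0.0133] gap 0.03 F [0.61 0.03 0.06] T [-0.029  0.028 -0.023] move tool xy [ 1.6 -1.6]
```

View pics/tw1.png

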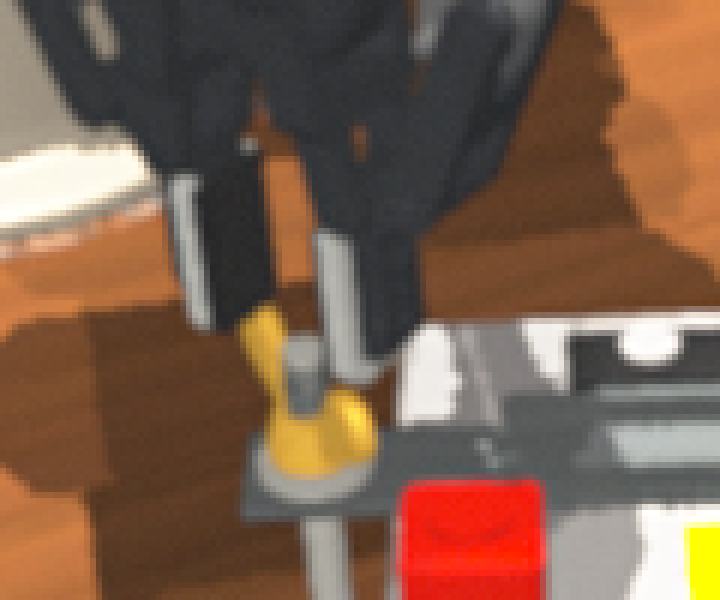

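Nut didn't move: the fingertips sit about 25 mm above the reported TCP at this gap. I'll turn back and lower further.

Emit:
{"api": "servo_tool", "payload": {"series": [{"x": 0.0015, "y": -0.0015, "z": 0, "twist": -8, "hand": 0.3}, {"x": 0, "y": 0, "z": 0, "twist": -8, "hand": 0.3}, {"x": 0, "y": 0, "z": 0, "twist": -8, "hand": 0.3}, {"x": 0, "y": 0, "z": 0, "twist": -8, "hand": 0.3}, {"x": 0, "y": 0, "z": 0, "twist": -8, "hand": 0.3}, {"x": 0, "y": 0, "z": 0, "twist": -8, "hand": 0.3}, {"x": 0, "y": 0, "z": 0, "twist": 0, "hand": 0.3}]}}

```text
time_s: 5.9
eef_pos: [0.5038, -0.0738, 0.1746]
tcp_rot: [-0.355, -3.114, -0.017]
contact_force: [0.8, -1.2, 0.4]
finger_gap: 0.0299
```

Run:
```python
from h import *
st()
```

```text
t 5.9 p [ 0.5038 -0.0738  0.1746] psi 2.9144 j6 -1.649 tilt [-0.0063  0.0115] gap 0.0299 F [ 0.76 -1.23  0.39] T [-0.033  0.025 -0.051] move tool xy [2.4 0.3]
```

Emit:
{"api": "servo_tool", "payload": {"series": [{"x": 0, "y": 0, "z": 0.007, "twist": 0, "hand": 0.3}, {"x": 0, "y": 0, "z": 0.006, "twist": 0, "hand": 0.3}]}}

```text
time_s: 6.1
eef_pos: [0.5045, -0.0739, 0.162]
tcp_rot: [-0.362, -3.116, -0.016]
contact_force: [-0.1, 0.5, -0.6]
finger_gap: 0.0303
```

Run:
```python
from h import *
st()
```

```text
t 6.1 p [ 0.5045 -0.0739  0.162 ] psi 2.9105 j6 -1.646 tilt [-0.0037  0.0107] gap 0.0303 F [-0.11  0.55 -0.65] T [ 0.015  0.012 -0.008] move tool xy [3.1 0.2]
```

Emit:
{"api": "servo_tool", "payload": {"series": [{"x": 0.003, "y": 0, "z": 0.005, "twist": 0, "hand": 0.3}, {"x": 0, "y": 0, "z": 0.004, "twist": 0, "hand": 0.3}]}}

```text
time_s: 6.3
eef_pos: [0.5009, -0.0729, 0.1516]
tcp_rot: [-0.365, -3.114, -0.016]
contact_force: [0.3, -0.2, -0.7]
finger_gap: 0.0296
```

Run:
```python
from h import *
st();snap("low3","scene",(190,140,310,240),6)
```

```text
t 6.3 p [ 0.5009 -0.0729  0.1516] psi 2.9081 j6 -1.644 tilt [-0.0051  0.0111] gap 0.0296 F [ 0.32 -0.19 -0.65] T [0.042 0.014 0.027] move tool xy [-0.6  0.1]
```

View pics/low3.png

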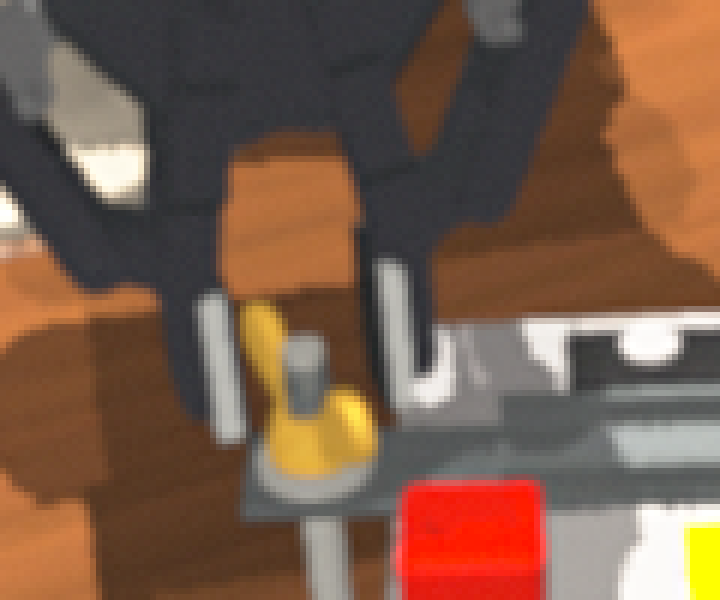

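Emit:
{"api": "servo_tool", "payload": {"series": [{"x": 0, "y": 0, "z": 0.0003, "twist": 7, "hand": 0.3}, {"x": 0, "y": 0, "z": 0.0005, "twist": 7, "hand": 0.3}, {"x": 0, "y": 0, "z": 0.0005, "twist": 7, "hand": 0.3}, {"x": 0, "y": 0, "z": 0.0005, "twist": 7, "hand": 0.3}, {"x": 0, "y": 0, "z": 0.0005, "twist": 7, "hand": 0.3}, {"x": 0, "y": 0, "z": 0.0005, "twist": 7, "hand": 0.3}, {"x": 0, "y": 0, "z": 0.0005, "twist": 7, "hand": 0.3}]}}

```text
time_s: 7.05
eef_pos: [0.5006, -0.0733, 0.1465]
tcp_rot: [-1.669, -2.648, -0.009]
contact_force: [0.6, 0.6, 1.8]
finger_gap: 0.0298
```

Run:
```python
from h import *
st();snap("s1","scene",(190,140,310,240),6)
```

```text
t 7.05 p [ 0.5006 -0.0733  0.1465] psi 2.017 j6 -0.753 tilt [-0.0067  0.0107] gap 0.0298 F [0.55 0.61 1.84] T [0.176 0.005 0.052] move tool xy [-0.1  0.9]
```

View pics/s1.png

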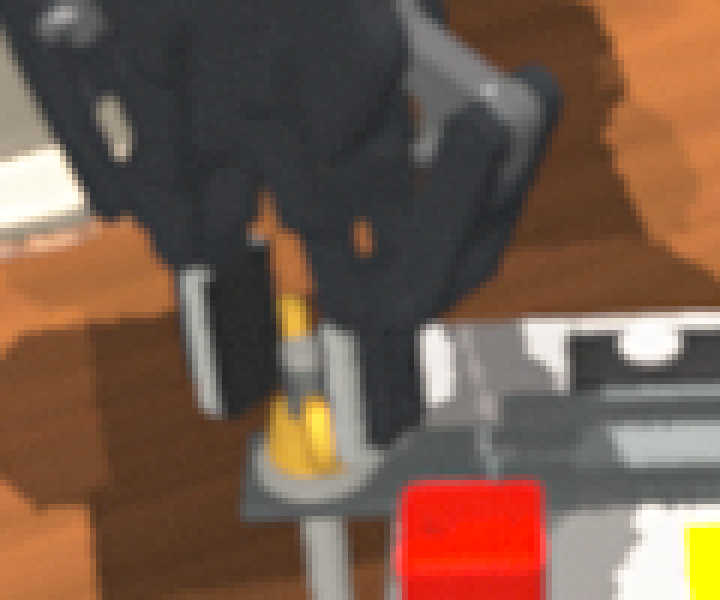

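Nut turns with the hand. TCP has drifted 5 mm low, so I'll raise it while continuing.

Emit:
{"api": "servo_tool", "payload": {"series": [{"x": 0, "y": 0.0005, "z": -0.003, "twist": 8, "hand": 0.3}, {"x": 0, "y": 0, "z": -0.001, "twist": 8, "hand": 0.3}, {"x": 0, "y": 0, "z": 0, "twist": 8, "hand": 0.3}, {"x": 0, "y": 0, "z": 0, "twist": 8, "hand": 0.3}, {"x": 0, "y": 0, "z": 0, "twist": 8, "hand": 0.3}]}}

```text
time_s: 7.6
eef_pos: [0.5016, -0.0719, 0.1498]
tcp_rot: [-2.49, -1.892, -0.005]
contact_force: [1.0, 0.8, 0.3]
finger_gap: 0.0298
```

Run:
```python
from h import *
st();snap("s2","scene",(190,140,310,240),6)
```

```text
t 7.6 p [ 0.5016 -0.0719  0.1498] psi 1.2994 j6 -0.035 tilt [-0.0061  0.0131] gap 0.0298 F [0.97 0.81 0.3 ] T [ 0.176 -0.161  0.049] move tool xy [-1.1  0.2]
```

View pics/s2.png

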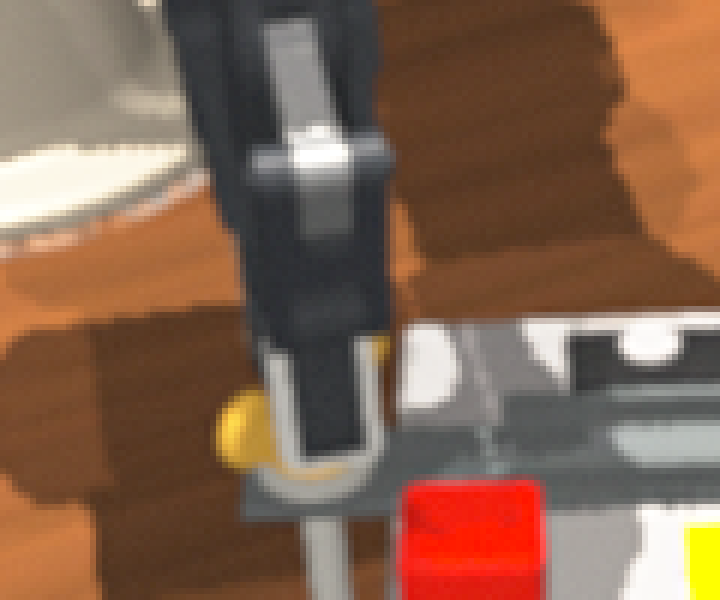

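Emit:
{"api": "servo_tool", "payload": {"series": [{"x": -0.001, "y": 0, "z": 0, "twist": 8, "hand": 0.3}, {"x": 0, "y": 0, "z": 0, "twist": 8, "hand": 0.3}, {"x": 0, "y": 0, "z": 0, "twist": 8, "hand": 0.3}, {"x": 0, "y": 0, "z": 0, "twist": 8, "hand": 0.3}, {"x": 0, "y": 0, "z": 0, "twist": 8, "hand": 0.3}, {"x": 0, "y": 0, "z": 0, "twist": 8, "hand": 0.3}, {"x": 0, "y": 0, "z": 0, "twist": 8, "hand": 0.3}]}}

```text
time_s: 8.35
eef_pos: [0.5033, -0.0719, 0.1497]
tcp_rot: [-3.089, -0.485, -0.0]
contact_force: [1.5, 0.4, -0.2]
finger_gap: 0.0297
```

Run:
```python
from h import *
st();snap("s3","scene",(190,140,310,240),6)
```

```text
t 8.35 p [ 0.5033 -0.0719  0.1497] psi 0.3116 j6 0.951 tilt [-0.002   0.0144] gap 0.0297 F [ 1.53  0.42 -0.24] T [ 0.037 -0.172 -0.008] move tool xy [-2.   0.5]
```

View pics/s3.png

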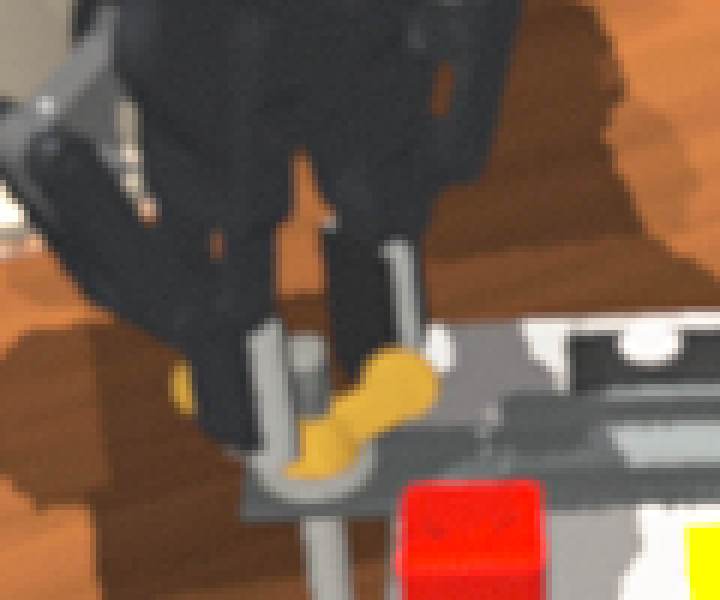

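Emit:
{"api": "servo_tool", "payload": {"series": [{"x": -0.0015, "y": 0.0005, "z": 0, "twist": 8, "hand": 0.3}, {"x": 0, "y": 0, "z": 0, "twist": 8, "hand": 0.3}, {"x": 0, "y": 0, "z": 0, "twist": 8, "hand": 0.3}, {"x": 0, "y": 0, "z": 0, "twist": 8, "hand": 0.3}, {"x": 0, "y": 0, "z": 0, "twist": 8, "hand": 0.3}, {"x": 0, "y": 0, "z": 0, "twist": 8, "hand": 0.3}, {"x": 0, "y": 0, "z": 0, "twist": 8, "hand": 0.3}]}}

```text
time_s: 9.1
eef_pos: [0.5037, -0.0742, 0.1498]
tcp_rot: [-2.96, 1.018, 0.004]
contact_force: [-0.1, -0.9, -0.4]
finger_gap: 0.0295
```

Run:
```python
from h import *
st();snap("s4","scene",(190,140,310,240),6)
```

```text
t 9.1 p [ 0.5037 -0.0742  0.1498] psi -0.6623 j6 1.923 tilt [0.0016 0.0119] gap 0.0295 F [-0.06 -0.87 -0.39] T [-0.078 -0.051  0.016] move tool xy [-2.5  0.4]
```

View pics/s4.png

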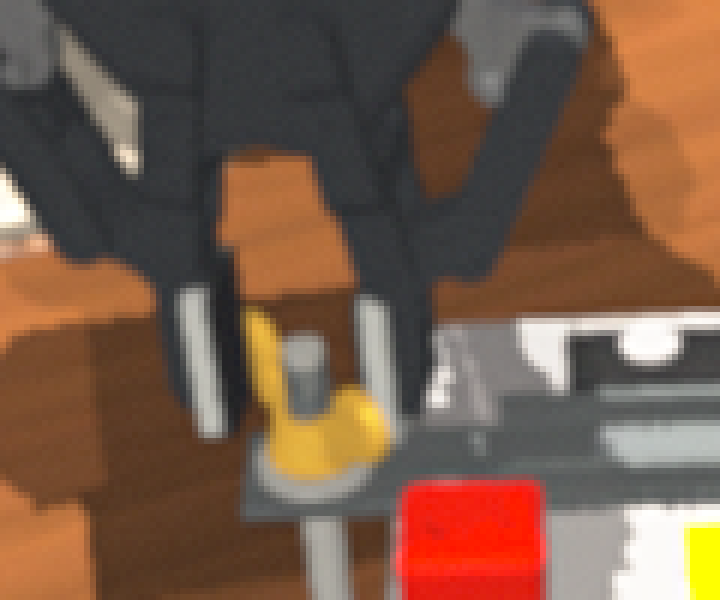

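Emit:
{"api": "servo_tool", "payload": {"series": [{"x": -0.002, "y": 0.0005, "z": 0, "twist": 8, "hand": 0.3}, {"x": 0, "y": 0, "z": 0, "twist": 8, "hand": 0.3}, {"x": 0, "y": 0, "z": 0, "twist": 8, "hand": 0.3}, {"x": 0, "y": 0, "z": 0, "twist": 8, "hand": 0.3}, {"x": 0, "y": 0, "z": 0, "twist": 8, "hand": 0.3}, {"x": 0, "y": 0, "z": 0, "twist": 8, "hand": 0.3}]}}

```text
time_s: 9.75
eef_pos: [0.502, -0.0731, 0.1497]
tcp_rot: [-2.303, 2.121, 0.011]
contact_force: [1.2, 1.2, -0.4]
finger_gap: 0.0302
```

Run:
```python
from h import *
st();snap("s5","scene",(190,140,310,240),6)
```

```text
t 9.75 p [ 0.502  -0.0731  0.1497] psi -1.4884 j6 2.749 tilt [0.0021 0.0124] gap 0.0302 F [ 1.19  1.25 -0.43] T [ 0.145 -0.17  -0.008] move tool xy [-0.2  0.5]
```

View pics/s5.png

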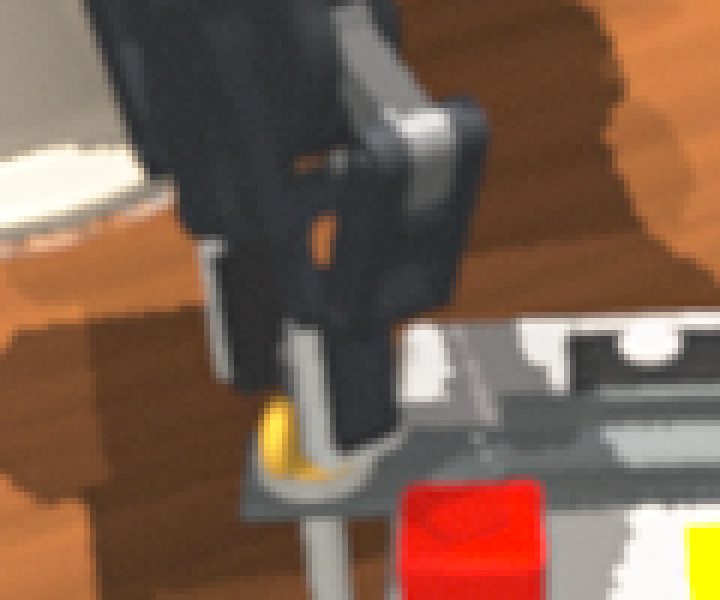

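Emit:
{"api": "servo_tool", "payload": {"series": [{"x": 0, "y": 0, "z": 0, "twist": -8, "hand": 0.3}, {"x": 0, "y": 0, "z": -0.001, "twist": -8, "hand": 0.3}, {"x": 0, "y": 0, "z": -0.015, "twist": 0, "hand": 0.3}, {"x": 0, "y": 0, "z": -0.015, "twist": 0, "hand": 0.3}, {"x": 0, "y": 0, "z": -0.005, "twist": 0, "hand": 0.3}]}}

```text
time_s: 10.3
eef_pos: [0.5003, -0.0734, 0.1852]
tcp_rot: [-2.621, 1.715, 0.015]
contact_force: [-0.2, -0.4, 0.3]
finger_gap: 0.0298
```

Run:
```python
from h import *
st()
```

```text
t 10.3 p [ 0.5003 -0.0734  0.1852] psi -1.1585 j6 2.42 tilt [-0.003   0.0133] gap 0.0298 F [-0.21 -0.36  0.33] T [-0.     0.02  -0.007] move tool xy [ 0.2 -1.3]
```

Emit:
{"api": "servo_tool", "payload": {"series": [{"x": 0, "y": 0, "z": 0, "twist": -8.4, "hand": 0.3}, {"x": 0, "y": 0, "z": 0, "twist": -8.4, "hand": 0.3}, {"x": 0, "y": 0, "z": 0, "twist": -8.4, "hand": 0.3}, {"x": 0, "y": 0, "z": 0, "twist": -8.4, "hand": 0.3}, {"x": 0, "y": 0, "z": 0, "twist": -8.4, "hand": 0.3}, {"x": 0, "y": 0, "z": 0, "twist": -8.4, "hand": 0.3}, {"x": 0, "y": 0, "z": 0, "twist": -8.4, "hand": 0.3}, {"x": 0, "y": 0, "z": 0, "twist": -8.4, "hand": 0.3}, {"x": 0, "y": 0, "z": 0, "twist": -8.4, "hand": 0.3}, {"x": 0, "y": 0, "z": 0, "twist": -8.4, "hand": 0.3}]}}

```text
time_s: 11.3
eef_pos: [0.4981, -0.0733, 0.1822]
tcp_rot: [-3.08, -0.538, 0.008]
contact_force: [0.9, 0.6, -1.1]
finger_gap: 0.0297
```

Run:
```python
from h import *
st()
```

```text
t 11.3 p [ 0.4981 -0.0733  0.1822] psi 0.3455 j6 0.915 tilt [-0.0077  0.0137] gap 0.0297 F [ 0.92  0.58 -1.11] T [-0.001 -0.001  0.022] move tool xy [3.3 0.8]
```

Emit:
{"api": "servo_tool", "payload": {"series": [{"x": 0.003, "y": 0.001, "z": -0.002, "twist": -8.4, "hand": 0.3}, {"x": 0, "y": 0, "z": 0, "twist": -8.4, "hand": 0.3}, {"x": 0, "y": 0, "z": 0, "twist": -8.4, "hand": 0.3}, {"x": 0, "y": 0, "z": 0, "twist": -8.4, "hand": 0.3}, {"x": 0, "y": 0, "z": 0, "twist": -8.4, "hand": 0.3}, {"x": 0, "y": 0, "z": 0, "twist": -8.4, "hand": 0.3}, {"x": 0, "y": 0, "z": 0, "twist": -8.4, "hand": 0.3}, {"x": 0, "y": 0, "z": 0, "twist": -8.4, "hand": 0.3}, {"x": 0, "y": 0, "z": 0, "twist": -8.4, "hand": 0.3}, {"x": 0, "y": 0, "z": 0, "twist": -8.4, "hand": 0.3}]}}

```text
time_s: 12.3
eef_pos: [0.4983, -0.073, 0.1795]
tcp_rot: [-1.883, -2.488, -0.004]
contact_force: [-0.0, 0.2, 0.1]
finger_gap: 0.0301
```

Run:
```python
from h import *
st();snap("r1","scene",(190,140,310,240),6)
```

```text
t 12.3 p [ 0.4983 -0.073   0.1795] psi 1.8454 j6 -0.583 tilt [-0.0155  0.0151] gap 0.0301 F [-0.03  0.22  0.09] T [-0.007 -0.016  0.013] move tool xy [-0.9  3. ]
```

View pics/r1.png

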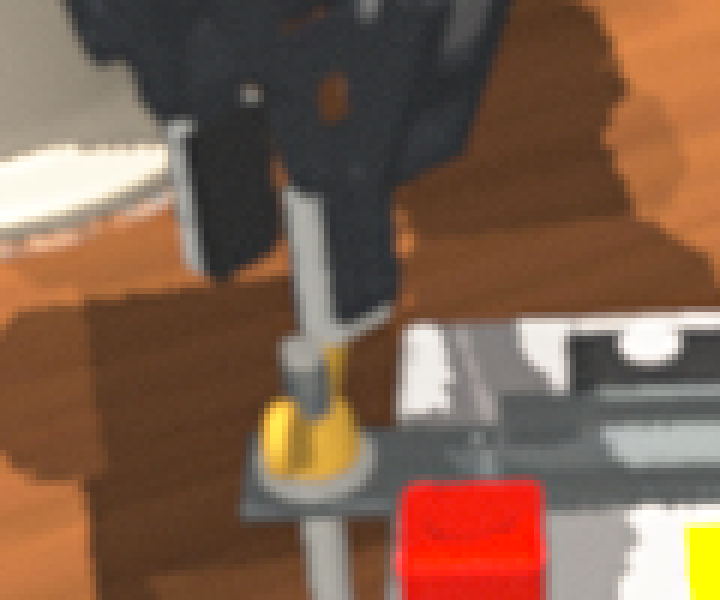

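Run:
```python
from h import *
p=onz("scene",236.3,212.5,.1838)[:2]-np.array([.4993,-.0709]);print(p,np.arctan2(p[1],p[0]))
```

```text
[ 0.01664274 -0.0144994 ] -0.7166818831937657
```

Emit:
{"api": "servo_tool", "payload": {"series": [{"x": -0.001, "y": 0.003, "z": 0, "twist": -8, "hand": 0.3}, {"x": 0, "y": 0, "z": 0, "twist": -8, "hand": 0.3}, {"x": 0, "y": 0, "z": 0, "twist": -8, "hand": 0.3}, {"x": 0, "y": 0, "z": 0, "twist": 0, "hand": 0.3}]}}

```text
time_s: 12.75
eef_pos: [0.5006, -0.073, 0.1779]
tcp_rot: [-1.295, -2.837, -0.01]
contact_force: [-0.1, 0.7, -0.2]
finger_gap: 0.0299
```

Run:
```python
from h import *
st()
```

```text
t 12.75 p [ 0.5006 -0.073   0.1779] psi 2.2854 j6 -1.021 tilt [-0.0181  0.0156] gap 0.0299 F [-0.07  0.67 -0.15] T [-0.042  0.042 -0.02 ] move tool xy [-0.6  0.7]
```

Emit:
{"api": "servo_tool", "payload": {"series": [{"x": -0.0005, "y": 0.0005, "z": 0.008, "twist": 0, "hand": 0.3}, {"x": 0, "y": 0, "z": 0.008, "twist": 0, "hand": 0.3}]}}

```text
time_s: 12.95
eef_pos: [0.5014, -0.0729, 0.1615]
tcp_rot: [-1.302, -2.835, -0.01]
contact_force: [-0.3, -0.0, -0.6]
finger_gap: 0.0297
```

Run:
```python
from h import *
st()
```

```text
t 12.95 p [ 0.5014 -0.0729  0.1615] psi 2.2803 j6 -1.016 tilt [-0.0167  0.0151] gap 0.0297 F [-0.26 -0.03 -0.56] T [-0.014  0.066 -0.022] move tool xy [-0.1  0. ]
```

Emit:
{"api": "servo_tool", "payload": {"series": [{"x": 0, "y": 0, "z": 0.005, "twist": 0, "hand": 0.3}, {"x": 0, "y": 0, "z": 0.005, "twist": 0, "hand": 0.3}, {"x": 0, "y": 0, "z": 0, "twist": 8, "hand": 0.3}, {"x": 0, "y": 0, "z": 0, "twist": 8, "hand": 0.3}, {"x": 0, "y": 0, "z": 0, "twist": 8, "hand": 0.3}, {"x": 0, "y": 0, "z": 0, "twist": 8, "hand": 0.3}, {"x": 0, "y": 0, "z": 0, "twist": 8, "hand": 0.3}, {"x": 0, "y": 0, "z": 0, "twist": 8, "hand": 0.3}]}}

```text
time_s: 13.75
eef_pos: [0.4998, -0.0718, 0.146]
tcp_rot: [-2.378, -2.011, 0.008]
contact_force: [-0.0, 0.2, 1.7]
finger_gap: 0.03
```

Run:
```python
from h import *
st();snap("u1","scene",(190,140,310,240),6)
```

```text
t 13.75 p [ 0.4998 -0.0718  0.146 ] psi 1.4038 j6 -0.14 tilt [-0.0217  0.0176] gap 0.03 F [-0.03  0.18  1.72] T [ 0.195 -0.166  0.029] move tool xy [-0.9  1.9]
```

View pics/u1.png

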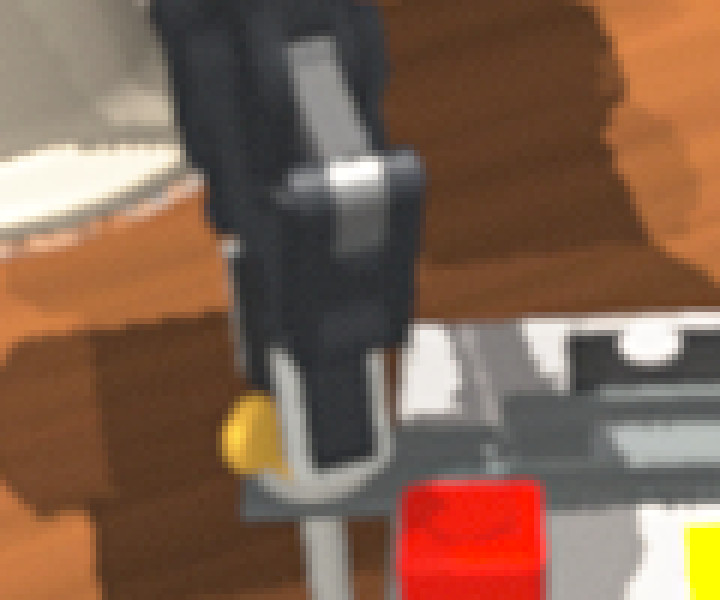

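Emit:
{"api": "servo_tool", "payload": {"series": [{"x": -0.001, "y": 0.0015, "z": -0.003, "twist": 8, "hand": 0.3}, {"x": 0, "y": 0, "z": -0.0005, "twist": 8, "hand": 0.3}, {"x": 0, "y": 0, "z": 0, "twist": 8, "hand": 0.3}, {"x": 0, "y": 0, "z": 0, "twist": 8, "hand": 0.3}, {"x": 0, "y": 0, "z": 0, "twist": 8, "hand": 0.3}, {"x": 0, "y": 0, "z": 0, "twist": 8, "hand": 0.3}, {"x": 0, "y": 0, "z": 0, "twist": 8, "hand": 0.3}]}}

```text
time_s: 14.5
eef_pos: [0.503, -0.0724, 0.148]
tcp_rot: [-3.057, -0.623, 0.022]
contact_force: [0.2, 0.7, 0.2]
finger_gap: 0.0301
```

Run:
```python
from h import *
st()
```

```text
t 14.5 p [ 0.503  -0.0724  0.148 ] psi 0.4024 j6 0.861 tilt [-0.0182  0.0186] gap 0.0301 F [0.17 0.74 0.18] T [ 0.013 -0.203  0.047] move tool xy [-1.6 -0.1]
```

Emit:
{"api": "servo_tool", "payload": {"series": [{"x": -0.001, "y": 0, "z": -0.001, "twist": 8, "hand": 0.3}, {"x": 0, "y": 0, "z": 0, "twist": 8, "hand": 0.3}, {"x": 0, "y": 0, "z": 0, "twist": 8, "hand": 0.3}, {"x": 0, "y": 0, "z": 0, "twist": 8, "hand": 0.3}, {"x": 0, "y": 0, "z": 0, "twist": 8, "hand": 0.3}, {"x": 0, "y": 0, "z": 0, "twist": 8, "hand": 0.3}, {"x": 0, "y": 0, "z": 0, "twist": 6, "hand": 0.3}]}}

```text
time_s: 15.2
eef_pos: [0.504, -0.074, 0.1478]
tcp_rot: [-3.006, 0.87, 0.028]
contact_force: [-0.3, 0.3, 1.3]
finger_gap: 0.0298
```

Run:
```python
from h import *
st();snap("u2","scene",(190,140,310,240),6);st()
for i in range(4): env.read_camera("top");o=env.observe();print(np.round(o["contact_force"],2),np.round(o["wrist_torque"],3))
```

```text
t 15.2 p [ 0.504  -0.074   0.1478] psi -0.5634 j6 1.825 tilt [-0.0142  0.0164] gap 0.0298 F [-0.33  0.26  1.34] T [ 0.023 -0.004  0.031] move tool xy [-2.6  0.5]
t 15.25 p [ 0.504  -0.0739  0.1478] psi -0.5679 j6 1.829 tilt [-0.0143  0.0164] gap 0.0296 F [ 0.88 -0.07  0.62] T [-0.006 -0.004  0.016] move tool xy [-2.6  0.5]
[0.37 0.81 1.92] [-0.073 -0.039  0.095]
[ 1.38 -0.79  0.18] [-0.041 -0.026  0.019]
[ 0.62 -0.18  1.  ] [-0.075 -0.026  0.014]
[-0.89  0.02  0.83] [-0.099 -0.014 -0.004]
```

View pics/u2.png

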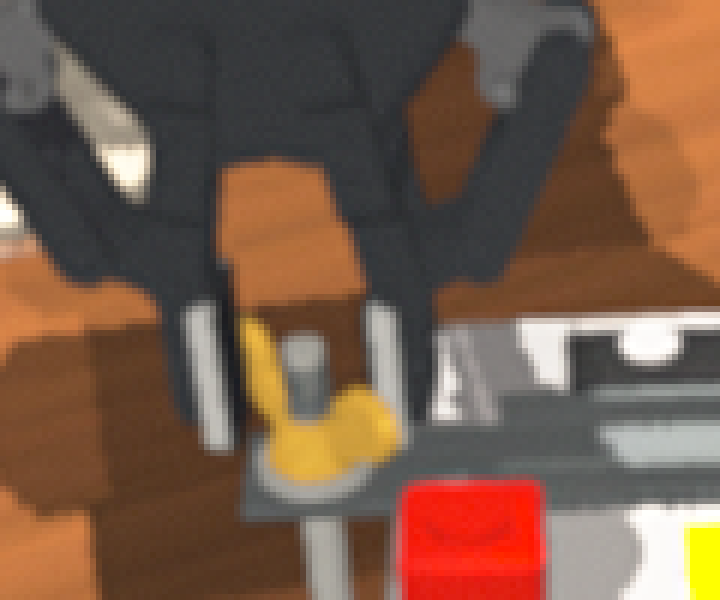

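Emit:
{"api": "servo_tool", "payload": {"series": [{"x": -0.002, "y": 0.0005, "z": -0.001, "twist": 8, "hand": 0.3}, {"x": 0, "y": 0, "z": 0, "twist": 8, "hand": 0.3}, {"x": 0, "y": 0, "z": 0, "twist": 6, "hand": 0.3}, {"x": 0, "y": 0, "z": 0, "twist": 2, "hand": 0.3}]}}

```text
time_s: 15.85
eef_pos: [0.5021, -0.0739, 0.1485]
tcp_rot: [-2.766, 1.475, 0.031]
contact_force: [-0.2, 0.6, 0.7]
finger_gap: 0.0304
```

```bash
cat >> h.py <<'E'
def ft(n=8):
    a=[]
    for i in range(n):
        env.read_camera("scene");o=env.observe();a.append(np.r_[o["contact_force"],o["wrist_torque"]])
    a=np.array(a);print("mean F/T",a.mean(0).round(3),"sem",(a.std(0)/n**.5).round(3))
E
python3 - <<'E'
from h import *
p=onz("scene",251.7,210.8,.183)[:2]-np.array([.4993,-.0709]);print(p,np.arctan2(p[1],p[0]))
st();ft();snap("u3","scene",(190,140,310,240),6);st()
E
```

```text
[0.0227115 0.0043714] 0.1901497708122162
t 15.85 p [ 0.5021 -0.0739  0.1485] psi -0.9802 j6 2.242 tilt [-0.0141  0.0153] gap 0.0304 F [-0.15  0.55  0.7 ] T [ 0.055 -0.     0.059] move tool xy [-1. -0.]
mean F/T [ 0.021  0.026  0.065  0.009 -0.048  0.017] sem [0.177 0.163 0.116 0.016 0.01  0.009]
t 16.3 p [ 0.5021 -0.0739  0.1486] psi -0.9787 j6 2.24 tilt [-0.0142  0.0154] gap 0.0299 F [ 1.1  -0.72  0.5 ] T [-0.004 -0.048  0.029] move tool xy [-1. -0.]
```

View pics/u3.png

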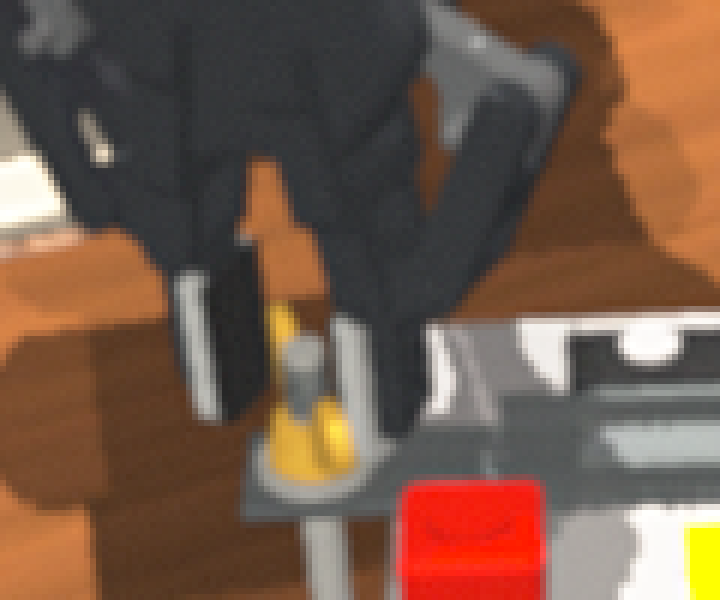

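Emit:
{"api": "servo_tool", "payload": {"series": [{"x": -0.001, "y": 0, "z": 0, "twist": 4, "hand": 0.3}, {"x": 0, "y": 0, "z": 0, "twist": 4, "hand": 0.3}]}}

```text
time_s: 16.5
eef_pos: [0.5016, -0.0734, 0.1485]
tcp_rot: [-2.657, 1.667, 0.031]
contact_force: [0.4, -0.3, -0.7]
finger_gap: 0.03
```

Run:
```python
from h import *
p=onz("scene",246.3,212.2,.183)[:2]-np.array([.4993,-.0709]);print(p,np.arctan2(p[1],p[0]))
st();ft();st()
```

```text
[ 0.02183634 -0.00291914] -0.132894824049817
t 16.5 p [ 0.5016 -0.0734  0.1485] psi -1.1208 j6 2.384 tilt [-0.014   0.0146] gap 0.03 F [ 0.36 -0.28 -0.67] T [-0.139 -0.015  0.032] move tool xy [-0.4 -0.1]
mean F/T [ 0.137 -0.642  0.093 -0.153 -0.029  0.006] sem [0.227 0.171 0.146 0.009 0.01  0.006]
t 16.9 p [ 0.5016 -0.0733  0.1485] psi -1.1178 j6 2.381 tilt [-0.0141  0.0149] gap 0.03 F [ 0.11 -0.99  0.2 ] T [-0.11  -0.01   0.012] move tool xy [-0.3 -0.1]
```

Emit:
{"api": "servo_tool", "payload": {"series": [{"x": 0, "y": 0, "z": 0, "twist": 4, "hand": 0.3}, {"x": 0, "y": 0, "z": 0, "twist": 4, "hand": 0.3}]}}

```text
time_s: 17.1
eef_pos: [0.5016, -0.0732, 0.1485]
tcp_rot: [-2.536, 1.848, 0.032]
contact_force: [0.6, -0.1, -1.0]
finger_gap: 0.0298
```

Run:
```python
from h import *
st();ft();snap("u4","scene",(190,140,310,240),6)
```

```text
t 17.1 p [ 0.5016 -0.0732  0.1485] psi -1.2597 j6 2.522 tilt [-0.014   0.0151] gap 0.0298 F [ 0.63 -0.13 -0.95] T [-0.031 -0.049  0.025] move tool xy [-0.2  0. ]
mean F/T [ 0.411  0.043 -0.127 -0.019 -0.102  0.063] sem [0.166 0.136 0.133 0.015 0.006 0.011]
```

View pics/u4.png

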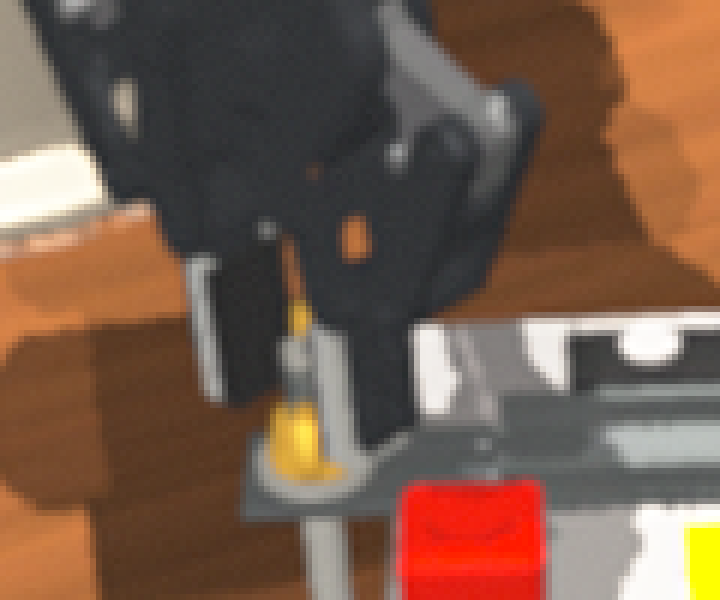

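Emit:
{"api": "servo_tool", "payload": {"series": [{"x": 0, "y": 0, "z": 0, "twist": -7, "hand": 0.3}, {"x": 0, "y": 0, "z": 0, "twist": -7, "hand": 0.3}, {"x": 0, "y": 0, "z": 0, "twist": -7, "hand": 0.3}, {"x": 0, "y": 0, "z": 0, "twist": -7, "hand": 0.3}]}}

```text
time_s: 17.95
eef_pos: [0.5011, -0.0732, 0.1484]
tcp_rot: [-2.915, 1.147, 0.031]
contact_force: [-0.2, -0.3, 1.9]
finger_gap: 0.0301
```

Run:
```python
from h import *
st();ft(4);snap("u5","scene",(190,140,310,240),6)
```

```text
t 17.95 p [ 0.5011 -0.0732  0.1484] psi -0.7495 j6 2.012 tilt [-0.0153  0.0152] gap 0.0301 F [-0.17 -0.3   1.86] T [-0.    -0.046  0.014] move tool xy [ 0.2 -0.5]
mean F/T [-0.126 -0.039 -0.254 -0.004  0.004 -0.006] sem [0.184 0.201 0.167 0.018 0.006 0.005]
```

View pics/u5.png

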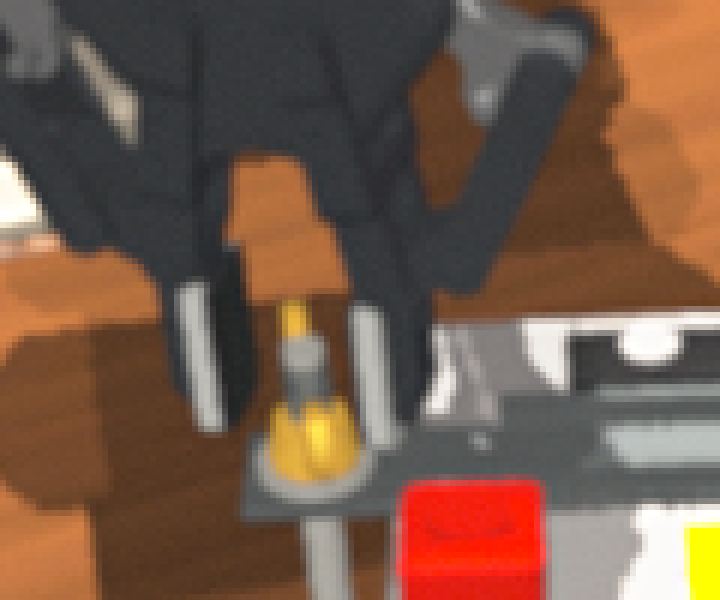

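Emit:
{"api": "servo_tool", "payload": {"series": [{"x": 0, "y": 0, "z": -0.01, "twist": 0, "hand": 0.3}, {"x": 0, "y": 0, "z": -0.02, "twist": 0, "hand": 0.3}, {"x": 0, "y": 0, "z": -0.03, "twist": 0, "hand": 0.3}, {"x": 0, "y": 0, "z": -0.04, "twist": 0, "hand": 0.3}, {"x": 0, "y": 0, "z": -0.04, "twist": 0, "hand": 0.3}]}}

```text
time_s: 18.7
eef_pos: [0.5004, -0.0746, 0.2901]
tcp_rot: [-2.906, 1.172, 0.05]
contact_force: [0.7, 0.1, -1.0]
finger_gap: 0.0296
```

Run:
```python
from h import *
p=onz("scene",243,212.8,.183)[:2]-np.array([.4993,-.0709]);print(p,np.arctan2(p[1],p[0]))
st()
```

```text
[ 0.02078397 -0.00709516] -0.32897175834496445
t 18.7 p [ 0.5004 -0.0746  0.2901] psi -0.7667 j6 2.03 tilt [-0.0267  0.0188] gap 0.0296 F [ 0.71  0.07 -0.97] T [ 0.019 -0.062  0.02 ] move tool xy [-0.3 -1.9]
```

Wing sprang back to −0.329 rad when released, against −0.333 predicted for snug. I'll move the hand away so the top camera can check it too.

Emit:
{"api": "servo_tool", "payload": {"series": [{"x": 0, "y": 0.03, "z": -0.02, "twist": 0, "hand": 0.3}, {"x": 0.01, "y": 0.04, "z": 0, "twist": 0, "hand": 0.3}, {"x": 0.02, "y": 0.04, "z": 0, "twist": 0, "hand": 0.3}, {"x": 0.02, "y": 0.04, "z": 0, "twist": 0, "hand": 0.3}, {"x": 0.02, "y": 0.04, "z": 0, "twist": 0, "hand": 0.3}, {"x": 0.02, "y": 0.03, "z": 0, "twist": 0, "hand": 0.3}]}}

```text
time_s: 19.3
eef_pos: [0.413, -0.2996, 0.3229]
tcp_rot: [-2.908, 1.172, 0.017]
contact_force: [0.1, 0.3, -0.2]
finger_gap: 0.0297
```

Run:
```python
from h import *
st();im=snap("e_t","top",(340,210,440,310),6);i2=snap("e_s","scene",(190,160,290,260),6)
m=brass(im);m[:,:370]=0;m[:240]=0;m[300:]=0;m[:,410:]=0
ys,xs=np.nonzero(m);pts=np.c_[xs,ys].astype(np.float32);print(len(pts),cv2.fitLine(pts,cv2.DIST_L2,0,.01,.01).ravel())
W=np.array([onz("top",x,y,.184)[:2] for x,y in pts]);W-=W.mean(0);u,s,v=np.linalg.svd(W);print("wing angle mod pi",np.arctan2(v[0,1],v[0,0]),"snug",-2.0742-1.4+np.pi)
# bystanders compare
for n,c in(("top",im),("scene",i2)):
    a=cv2.imread(f"pics/{n}0.png");cv2.imwrite(f"pics/{n}_diff.png",cv2.absdiff(a,c))
cv2.imwrite("pics/e_t_c.png",im)
```

```text
t 19.3 p [ 0.413  -0.2996  0.3229] psi -0.7664 j6 1.558 tilt [-0.0075  0.0097] gap 0.0297 F [ 0.11  0.32 -0.2 ] T [-0.009 -0.004 -0.01 ] move tool xy [ -93.4 -224.6]
176 [ 3.1700805e-01 -9.4842285e-01  3.8508524e+02  2.6821591e+02]
wing angle mod pi 2.8095167033924664 snug -0.3326073464102066
```

View pics/e_t.png

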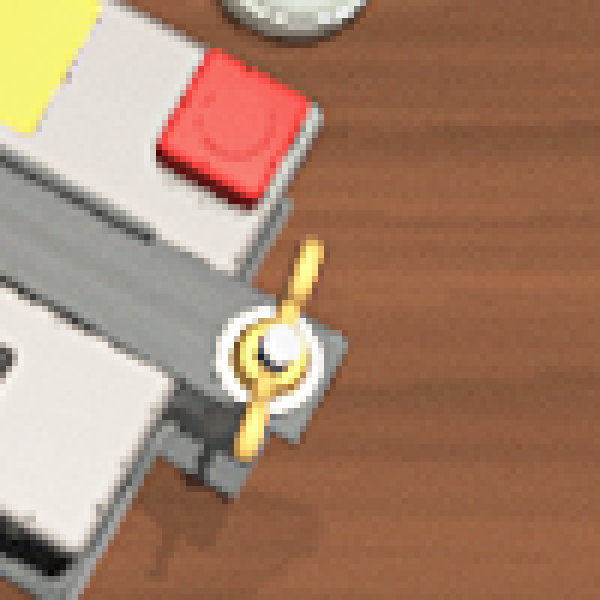

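View pics/e_s.png

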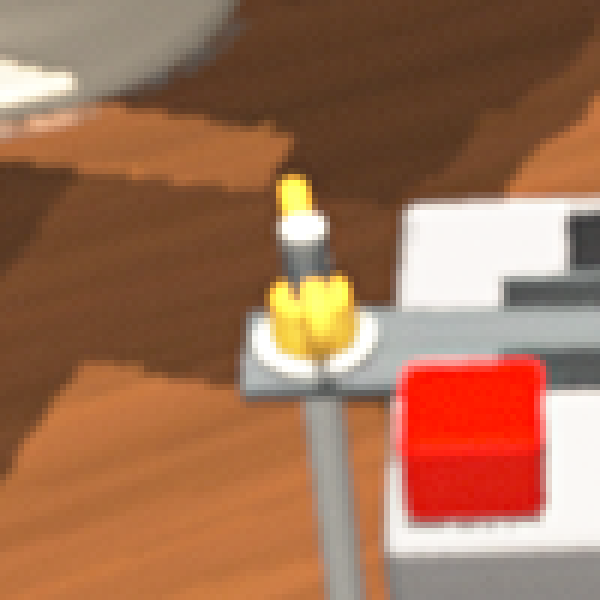

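View pics/e_t_c.png

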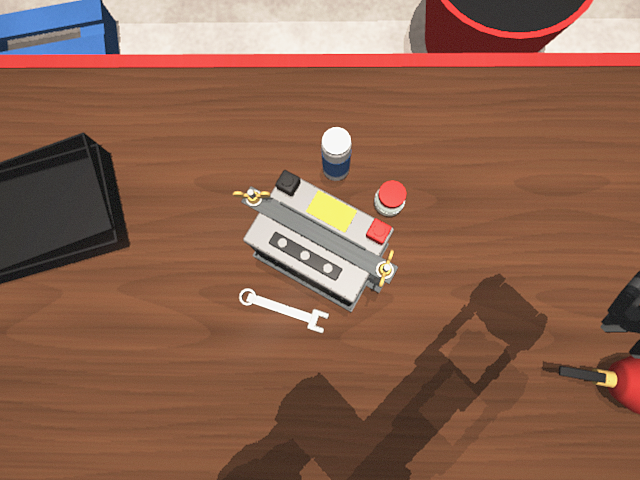

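```bash
python3 -c "
from h import *
print(env.close_job())"
```

```text
the job is handed in; nothing more can be done
None
```

The loose wing nut at the red-capped end is down and snug, and I handed the job in at 19.4 s of the 67 s allowed. I straddled the nut with the fingers held at a fixed 30 mm gap, so nothing was pinched. I then turned it clockwise about 6.6 rad in two strokes, lifting clear and turning back between them.

**Checks:**
- **Snug:** after the last push I backed off and the wings sprang back. From the top camera they rest at −0.332 rad, against −0.333 rad expected at snug.
- **Rest of the scene:** in the last top view the other nut, both caps, the wrench, the can and the jar look as they did at the start, and the hand is clear. That was by eye; I measured no positions.

**What was off:**
- **Last push:** by the camera it bent the wings about 0.13–0.24 rad past snug, or 4–7 N at a wing by the stated stiffness. The torque reading suggested about 3 N. It was a light but real push past first contact.
- **Fingertip height:** the fingertips sat about 25 mm higher than the reported tool point at this finger gap. I saw this in the images and confirmed it with a twist that missed the nut before lowering further.
- **Drift:** the tool tilted by up to about 0.03 rad and drifted a few millimetres along the way. I corrected the position drift; tilt can't be commanded.

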